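# Clear up the planning corner

## Robot

A 7-joint arm with a two-finger parallel gripper is mounted at the origin on a cart in front of the work surface, level with it; the furniture and walls round the work are solid. World frame = base frame: x ahead of the robot, y to its left, z up, the work surface at z = 0. Lengths are in m, angles in rad, forces in N, time in s.
With the tool pointing down it reaches from about 0.35 to 0.9 m from the base axis. Payload 19.9 kg.
Tool frame: the origin (TCP) lies midway between the tips of the shut fingers; the grasp point (between the pads) lies 19 mm behind it; z points along the fingers, y is the line along which they close (so a half turn about z gives the same grasp; the last joint's range is limited). The gripper opens to 85 mm and grips with 20 to 120 N. Pads are 22 mm wide; open, the fingers measure 114 mm over their backs; the gripper's body (76 mm by 85 mm) begins 54 mm behind the grasp point. The pads swing forward as they close: fully open they stand 13 mm farther back than shut.
Start: joints at [1.137, 0.417, -0.01, 1.614, 0.005, 1.111, -0.053], TCP at [0.239, -0.577, 0.231] pointing down, gripper open.
Joint ranges: [-2.81, 2.81], [-0.39, 2.02], [-1.27, 1.25], [0.06, 2.57], [-1.19, 4.33], [0.19, 2], [-2.82, 2.82]. Speed limits (rad/s): [1.89, 1.89, 2.39, 2.39, 3.01, 3.01, 3.01].

## Interface

Orientations are given as a unit quaternion [w, x, y, z].
In Python, from rig import manip gives the robot as it stands. Calls block until the motion is done:
- manip.move_pose(position, orientation): joint-space move of the TCP to a pose.
- manip.servo_line(position, vel=0.15, ori=None, threshold=None): straight line of the TCP; ori=None keeps the orientation; vel is the mean speed in m/s. With threshold (N) it stops when the force on the tool has changed by that much, and returns True; else False.
- manip.movej(angles): joint-space move.
- manip.command_gripper(opening): finger opening in m; the grip force is fixed at half the most; returns when the fingers have stopped.
- manip.hold(seconds).
- manip.ik(position, orientation): joint angles nearest the present ones, or None.
- manip.sense(): the state.
- manip.camera(name): name is "side" or "top"; returns the picture (480x640x3 uint8, blue, green, red); there is no depth.
- manip.calibration(name): a dict with "vertical_fov" (degrees; the focal length in pixels is half the picture's height over the tangent of half this angle, whatever the lens; pixels are square), "cx", "cy" (the principal point, pixels), "dist" ([k1, k2, p1, p2, k3] as OpenCV has them; the pictures are not rectified), "xyz" and "orientation" of the camera in the world. Camera axes: x right, y down, z forward; pixel columns grow to the right and rows downward; lengths in m; the calibration is good to about 2 mm. A picture is of the moment at which its call begins. calibration takes no time and is no camera call.
A pose or a line that the arm cannot do raises manip.Unreachable and nothing moves.
- manip.hand_in(): hands the job in; it is judged then, once.
The state is a dict: "time": time; "joint_positions": joint angles; "joint_vel": joint speeds; "joint_torque": joint torques, N m; "ee_pos": TCP position; "orientation": TCP orientation; "contact_force": force on the tool from outside, world axes, zero at the start; "moment": the same for the moment, N m; "grip_width": finger opening in m; "gripper_force": force on a finger pad.
Only numpy, scipy, OpenCV 4.12 (cv2) and the standard library are available. Lean on these libraries where they do the work, as an engineer would, in place of code of your own. Each camera call takes 0.05 s, during which the arm holds its last target. There are 200 camera calls.

## Task

Clear up after the planning meeting: with the wiper block (not the fingers) wipe all the red magnets off the small white board into its gutter, and lay the wiper back flat along the grey parking strip at the other end. Also empty the sloping bin: put every clip and rubber eraser in there into the organiser cell whose floor has its colour (black clips on black, gold clips on gold, teal erasers on teal), leaving the tape roll in the white cell and the calculator and sticky notes alone.

Things in the scene. Friction and masses are not known exactly. Their poses are not given: they have to be found in the camera images.
- board: small planning board fixed on the desk, 118 (x) x 214 mm (y). Origin: centre of underside. White plate y = -55 to +103 mm, top at 20 mm; grey parking strip on it, y = 56 to 102 mm. Blue-floored gutter at the -y end, y = -103 to -55, floor at 5 mm: what is pushed in -y over the plate's edge drops in. Frame 28 mm high along both long sides (110 mm apart) and both ends; no rim between plate and gutter
- wiper: board wiper block, loose, starting on the parking strip: grey felt foot with black plate 98 (x) x 44 (y) x 22 mm high, on it a blue bar handle 80 (x) x 28 mm (y) from 22 to 43 mm height. Origin: centre of the felt's underside; z up. Its length x lies across the board and just fits between the side frames. About 0.12 kg
- bin: fixed wooden bin, two open lanes, 175 (x) x 180 mm (y). Origin: centre of underside. Floor slopes 10 degrees: its top is 10 mm above the origin at x = -83 mm (robot's side), 39 mm at x = +83. Lanes 84 mm wide, centred at y = +44 and -44; side walls and divider 22 mm above the floor, front wall 32 mm and back wall 62 mm above the origin. Parts lie in rows near x = -52, 0, +52 and do not slide
- tray: fixed grey organiser, 164 mm square and 26 mm high, divided by 4 mm walls into 2 by 2 square cells 76 mm wide inside, centred 40 mm from the middle in x and y. Origin: centre of its underside
- cell_black: floor card of one organiser cell, 74 mm square, 1.6 mm thick, black; the black clips belong in it. Which of the four cells has it changes. Origin: centre of the card's underside, 4 mm above the desk; the cell walls rise 22 mm above it; x, y along the cell's sides
- cell_gold: floor card of one organiser cell, 74 mm square, 1.6 mm thick, gold-yellow; the gold clips belong in it. Which of the four cells has it changes. Origin: centre of the card's underside, 4 mm above the desk; the cell walls rise 22 mm above it; x, y along the cell's sides
- cell_teal: floor card of one organiser cell, 74 mm square, 1.6 mm thick, dark teal; the rubber erasers belong in it. Which of the four cells has it changes. Origin: centre of the card's underside, 4 mm above the desk; the cell walls rise 22 mm above it; x, y along the cell's sides
- cell_white: floor card of one organiser cell, 74 mm square, 1.6 mm thick, white; the pink tape roll lives in it and stays there. Which of the four cells has it changes. Origin: centre of the card's underside, 4 mm above the desk; the cell walls rise 22 mm above it; x, y along the cell's sides
- magnet_1: red round board magnet (weak, it just lies there), 26 mm across, 8 mm thick, 12 g, on the white plate at the start, or absent. Origin: centre of its underside
- magnet_2: red round board magnet (weak, it just lies there), 26 mm across, 8 mm thick, 12 g, on the white plate at the start, or absent. Origin: centre of its underside
- magnet_3: red round board magnet (weak, it just lies there), 26 mm across, 8 mm thick, 12 g, on the white plate at the start, or absent. Origin: centre of its underside
- clip_black_1: black spring clip, perhaps absent. Solid body 32 mm (own y) x 18 mm (x) x 16 mm (z); thin wire arms (no obstacle to fingers) rise along +z to 35 mm. Origin: centre of the body's underside. Starts standing on its back on the bin's slope, y roughly across the lane; best pinched by its 32 mm ends. About 20 g
- clip_black_2: black spring clip, perhaps absent. Solid body 32 mm (own y) x 18 mm (x) x 16 mm (z); thin wire arms (no obstacle to fingers) rise along +z to 35 mm. Origin: centre of the body's underside. Starts standing on its back on the bin's slope, y roughly across the lane; best pinched by its 32 mm ends. About 20 g
- clip_gold_1: gold spring clip, perhaps absent. Solid body 25 mm (own y) x 18 mm (x) x 16 mm (z); thin wire arms (no obstacle to fingers) rise along +z to 35 mm. Origin: centre of the body's underside. Starts standing on its back on the bin's slope, y roughly across the lane; best pinched by its 25 mm ends. About 20 g
- clip_gold_2: gold spring clip, perhaps absent. Solid body 25 mm (own y) x 18 mm (x) x 16 mm (z); thin wire arms (no obstacle to fingers) rise along +z to 35 mm. Origin: centre of the body's underside. Starts standing on its back on the bin's slope, y roughly across the lane; best pinched by its 25 mm ends. About 20 g
- eraser_1: rubber eraser in a teal sleeve with one white end, 22 mm (x) by 56 mm (y) by 12 mm (z), lying flat on the bin's slope with its length roughly up the slope, or absent. Origin: centre of its underside. About 20 g
- eraser_2: rubber eraser in a teal sleeve with one white end, 22 mm (x) by 56 mm (y) by 12 mm (z), lying flat on the bin's slope with its length roughly up the slope, or absent. Origin: centre of its underside. About 20 g
- tape_roll: roll of pink paper tape, 47 mm across, 15 mm high, lying in the white cell; leave it. Origin: centre of its underside
- sticky_notes: yellow block of sticky notes, 76 x 76 x 13 mm, on the desk behind the board; leave it alone. Origin: centre of its underside
- calculator: pocket calculator, 118 x 72 x 13 mm, on the desk beyond the bin or organiser; leave it alone. Origin: centre of its underside

How it is judged:
At the end, for the whole second after the job is handed in: Magnets in the gutter; wiper flat on the strip (within 15 mm of the middle line, 18 mm of the strip's middle, 0.25 rad); each clip and eraser in the cell of its colour (origin within 38 mm of its middle in x and y, under 32 mm high); tape roll still in the white cell; all released and at rest (x of magnet_1 in the frame of board between -0.056 and 0.056 m and y of magnet_1 in the frame of board between -0.105 and -0.055 m and z of magnet_1 in the frame of board between 0 and 0.0225 m and linear speed of each of magnet_1, magnet_2, magnet_3, clip_black_1, clip_black_2, clip_gold_1, clip_gold_2, eraser_1, eraser_2, wiper below 0.03 m/s and x of magnet_2 in the frame of board between -0.056 and 0.056 m and y of magnet_2 in the frame of board between -0.105 and -0.055 m and z of magnet_2 in the frame of board between 0 and 0.0225 m and x of magnet_3 in the frame of board between -0.056 and 0.056 m and y of magnet_3 in the frame of board between -0.105 and -0.055 m and z of magnet_3 in the frame of board between 0 and 0.0225 m and x of clip_black_1 in the frame of cell_black between -0.038 and 0.038 m and y of clip_black_1 in the frame of cell_black between -0.038 and 0.038 m and z of clip_black_1 in the frame of cell_black between -0.006 and 0.032 m and x of clip_black_2 in the frame of cell_black between -0.038 and 0.038 m and y of clip_black_2 in the frame of cell_black between -0.038 and 0.038 m and z of clip_black_2 in the frame of cell_black between -0.006 and 0.032 m and x of clip_gold_1 in the frame of cell_gold between -0.038 and 0.038 m and y of clip_gold_1 in the frame of cell_gold between -0.038 and 0.038 m and z of clip_gold_1 in the frame of cell_gold between -0.006 and 0.032 m and x of clip_gold_2 in the frame of cell_gold between -0.038 and 0.038 m and y of clip_gold_2 in the frame of cell_gold between -0.038 and 0.038 m and z of clip_gold_2 in the frame of cell_gold between -0.006 and 0.032 m and x of eraser_1 in the frame of cell_teal between -0.038 and 0.038 m and y of eraser_1 in the frame of cell_teal between -0.038 and 0.038 m and z of eraser_1 in the frame of cell_teal between -0.006 and 0.032 m and x of eraser_2 in the frame of cell_teal between -0.038 and 0.038 m and y of eraser_2 in the frame of cell_teal between -0.038 and 0.038 m and z of eraser_2 in the frame of cell_teal between -0.006 and 0.032 m and x of wiper in the frame of board between -0.015 and 0.015 m and y of wiper in the frame of board between 0.06 and 0.096 m and z of wiper in the frame of board between 0.015 and 0.026 m and angle between wiper's own z axis and vertical below 0.12 rad and angle between the x axis of wiper and the x axis of board, either way round below 0.25 rad and x of tape_roll in the frame of cell_white between -0.038 and 0.038 m and y of tape_roll in the frame of cell_white between -0.038 and 0.038 m and z of tape_roll in the frame of cell_white between -0.006 and 0.032 m); the robot touches nothing.
It fails at once if the fingers push a magnet themselves instead of the wiper (contact force between the fingers and magnet_1 above 1.5 N or contact force between the fingers and magnet_2 above 1.5 N or contact force between the fingers and magnet_3 above 1.5 N).
It fails at once if the calculator or the sticky notes are moved by more than 30 mm (distance of any of calculator, sticky_notes from where it was at the start of the episode above 0.03 m).
Of clip_black_1, clip_black_2, clip_gold_1, clip_gold_2, eraser_1, eraser_2 only 4 to 6 are there at a start; the rules pass over those that are not, and their reading is None.
Of magnet_1, magnet_2, magnet_3 only 2 to 3 are there at a start; the rules pass over those that are not, and their reading is None.
At some moment in a run one of wiper may be knocked a few centimetres aside while the robot is not near it.
Once in a run the grip may slacken for a moment while it holds something.
It also fails if it takes over 208 s, if anything falls off the work surface, if the arm or the gripper's body presses on something with over 40 N, if the wrist force passes 120 N, or if a joint passes its speed limit or range.

## Working session

There is one attempt and no reset: what is moved stays moved. The work goes in short steps, each a Python script; the robot and the scene stay as the last script left them, time stands still between calls to the robot, and variables do not carry over. Pictures are saved under pics/ and viewed, at most 14 in all, crops included, and the job is handed in when it is done.

```bash
mkdir -p pics; ls; python3 - <<'E'
from rig import manip
import cv2
for n in("top","side"):
    cv2.imwrite(f"pics/{n}0.png",manip.camera(n)); print(manip.calibration(n))
s=manip.sense(); print(s)
E
```

```text
pics
{'vertical_fov': 45.581766144859756, 'cx': 314.5600227858121, 'cy': 235.50212474009365, 'dist': array([-0.09482242,  0.        ,  0.        ,  0.        ,  0.        ]), 'xyz': array([ 0.4471288 , -0.03706892,  1.57329353]), 'orientation': array([-0.02153285,  0.71627358, -0.69717567,  0.02084638])}
{'vertical_fov': 56.92410583553602, 'cx': 326.1145651069838, 'cy': 236.74806550565722, 'dist': array([-0.01323584,  0.        ,  0.        ,  0.        ,  0.        ]), 'xyz': array([0.39823705, 0.89011271, 0.41204722]), 'orientation': array([ 0.05495181, -0.05650143,  0.81803575, -0.56974152])}
{'time': 0.1, 'joint_positions': array([ 1.13648906,  0.41788902, -0.01030023,  1.61412178,  0.00468556,
        1.11066008, -0.05298147]), 'joint_vel': array([-0.00077129, -0.00127217, -0.0005203 , -0.00185241, -0.00057292,
       -0.00065711,  0.00013176]), 'joint_torque': array([ 2.00054266e-03, -8.65827227e+01,  6.80988505e-01, -4.35637629e+01,
        1.93749106e-02,  4.92863895e-03, -8.37034054e-05]), 'ee_pos': array([ 0.23911722, -0.57711984,  0.23073531]), 'orientation': array([-5.08828325e-04,  9.80772872e-01,  1.95151981e-01, -1.37815262e-04]), 'contact_force': array([ 0.67290885, -0.48845571, -0.30533211]), 'moment': array([ 0.01970134,  0.01302265, -0.05314126]), 'gripper_force': 0.0, 'grip_width': 0.08583583584737918}
```

View pics/top0.png

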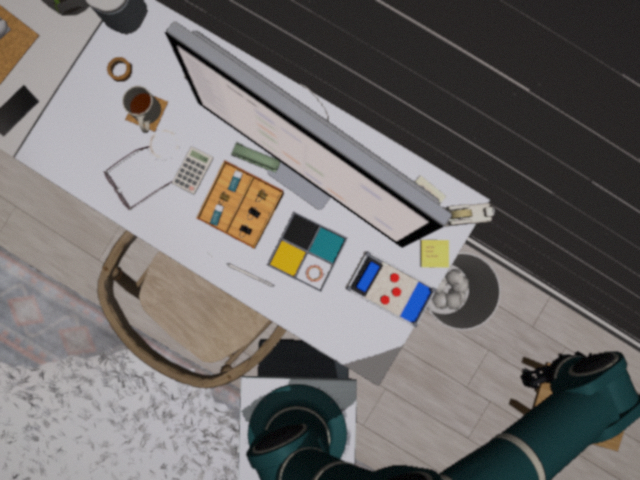

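View pics/side0.png

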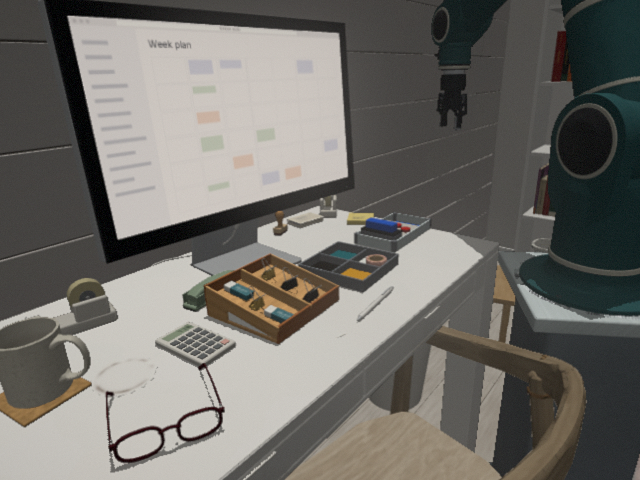

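The top view shows the bin around (241,203), the organiser around (308,252) and the board around (391,288), with three red magnets, and the monitor stands just behind them. I'll enlarge it to read the pixels.

```bash
python3 - <<'E'
import cv2
t=cv2.imread("pics/top0.png")
cv2.imwrite("pics/c1.png",cv2.resize(t[150:255,190:330],None,fx=5.7,fy=5.7,interpolation=cv2.INTER_CUBIC))
cv2.imwrite("pics/c2.png",cv2.resize(t[205:335,265:465],None,fx=4,fy=4,interpolation=cv2.INTER_CUBIC))
E
```

```text
(no output)
```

View pics/c1.png

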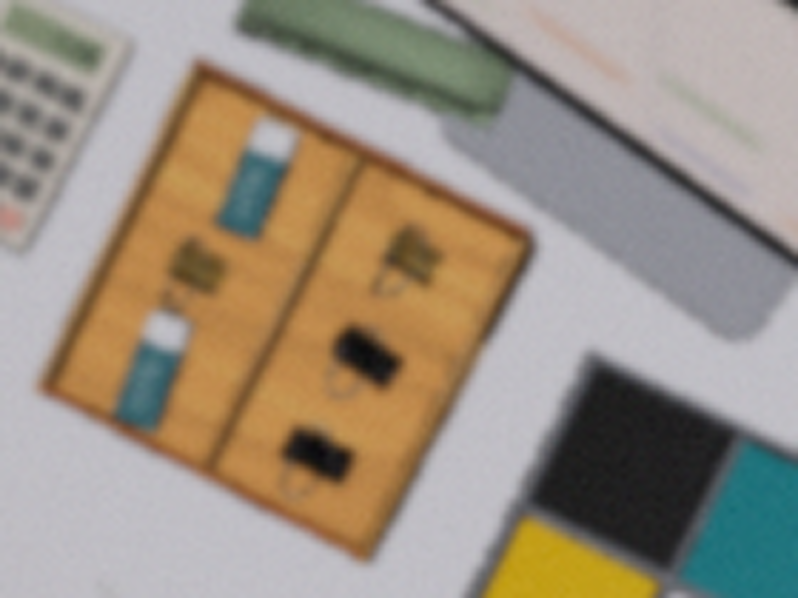

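View pics/c2.png

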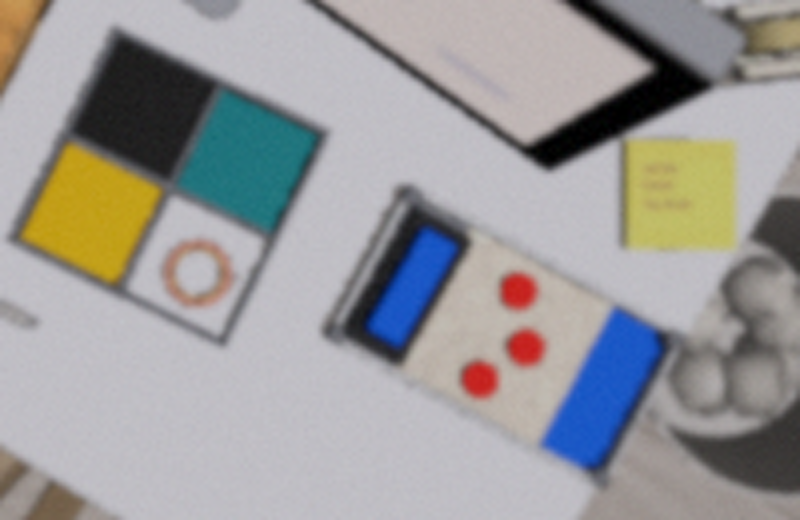

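The crops show two erasers in the +y lane at c1 (258,180) and (153,370) with a gold clip between them at (198,268). The -y lane holds a gold clip at (413,256) and two black clips at (368,357) and (318,455). The cells are black (+x+y), teal (+x-y), gold (-x+y) and white with the tape (-x-y). The wiper is on the strip at c2 (418,287) and the magnets are at c2 (518,291), (526,348) and (480,380).

```bash
cat > h.py <<'E'
import numpy as np, cv2
from rig import manip
from scipy.spatial.transform import Rotation as R
def cam(n):
    c=manip.calibration(n); f=240/np.tan(np.radians(c["vertical_fov"])/2)
    K=np.array([[f,0,c["cx"]],[0,f,c["cy"]],[0,0,1]]); w,x,y,z=c["orientation"]
    return K,c["dist"],np.array(c["xyz"]),R.from_quat([x,y,z,w]).as_matrix()
def ray(n,px):
    K,d,p,M=cam(n); u=cv2.undistortPoints(np.array(px,float).reshape(-1,1,2),K,d).reshape(-1,2)
    return p,np.c_[u,np.ones(len(u))]@M.T
def w(px,z,n="top"):
    p,d=ray(n,px); return (p+d*((np.asarray(z,float)-p[2])/d[:,2])[:,None])
def proj(P,n="top"):
    K,d,p,M=cam(n); return cv2.projectPoints((np.atleast_2d(P)-p)@M,np.zeros(3),np.zeros(3),K,d)[0].reshape(-1,2)
def fit(loc,px):   # loc Nx3 incl. height -> origin, yaw
    W=w(px,np.array(loc)[:,2])[:,:2]; L=np.array(loc)[:,:2]
    a=W-W.mean(0); b=L-L.mean(0)
    th=np.arctan2((b[:,0]*a[:,1]-b[:,1]*a[:,0]).sum(),(a*b).sum())
    c,s=np.cos(th),np.sin(th); Q=np.array([[c,-s],[s,c]]); o=W.mean(0)-Q@L.mean(0)
    return o,th,np.linalg.norm(W-o-L@Q.T,axis=1)*1e3
def c1(*p): return 190+(np.array(p)+.5)/5.7-.5, 
C1=lambda p:np.array([190,150])+(np.array(p,float)+.5)/5.7-.5
C2=lambda p:np.array([265,205])+(np.array(p,float)+.5)/4-.5
def rot(th): return np.array([[np.cos(th),-np.sin(th)],[np.sin(th),np.cos(th)]])
E
python3 - <<'E'
from h import *
np.set_printoptions(precision=4,suppress=True)
bx=[[-.0875,.09,.032],[-.0875,-.09,.032],[.0875,.09,.062],[.0875,-.09,.062]]
bo,bt,e=fit(bx,C1([[45,385],[368,555],[200,65],[530,240]])); print("bin",bo,bt,e)
to,tt,e=fit([[.082,.082,.026],[.082,-.082,.026],[-.082,.082,.026],[-.082,-.082,.026]],C2([[115,32],[325,132],[14,238],[223,342]]));print("tray",to,tt,e)
do,dt,e=fit([[.059,.107,.028],[-.059,.107,.028],[.059,-.107,.028],[-.059,-.107,.028]],C2([[405,188],[333,330],[668,340],[598,475]]));print("board",do,dt,e)
L=lambda P,o,t:(P[:,:2]-o)@rot(t)
W=w(C2([[418,287]]),.063);print("wiper",W,L(W,do,dt))
m=w(C2([[518,291],[526,348],[480,380]]),.028);print("mag",L(m,do,dt))
it=np.array([[258,180],[153,370],[198,268],[413,256],[368,357],[318,455]]);h=[.012,.012,.016,.016,.016,.016]
x=np.zeros(6)
for _ in range(5):
    P=w(C1(it),.0246+np.tan(.1745)*x+np.array(h)); l=L(P,bo,bt); x=l[:,0]
print("items top local",l)
def yaw(a,b,h):
    q=np.array([a,b]);x=0
    for _ in range(5):
        l=L(w(C1(q),.0246+np.tan(.1745)*x+h),bo,bt);x=l[:,0]
    d=l[1]-l[0];return np.arctan2(d[1],d[0])
print("yaw er",yaw([240,225],[275,133],.012),yaw([135,415],[170,325],.012))
t=cv2.cvtColor(cv2.imread("pics/top0.png"),cv2.COLOR_BGR2GRAY)
g=cv2.resize(t[150:255,190:330],None,fx=5.7,fy=5.7,interpolation=cv2.INTER_CUBIC)
for (u,v) in it[2:]:
    s=g[v-38:v+38,u-38:u+38]; th=(s<(60 if u in(368,318) else 95)).astype(np.uint8)
    n,lab,st,ce=cv2.connectedComponentsWithStats(th); k=1+st[1:,4].argmax()
    r=cv2.minAreaRect(np.argwhere(lab==k)[:,::-1].astype(np.float32)); print((u,v),ce[k]+[u-38,v-38],r[1],r[2])
# monitor triangulation
for a,b in(([200,108],[110,262]),([400,243],[355,190])):
    p,d=ray("top",[a]);q,f=ray("side",[b]);A=np.c_[d[0],-f[0]];s=np.linalg.lstsq(A,q-p,rcond=None)[0];print("mon",p+d[0]*s[0],q+f[0]*s[1])
    
print("notes",w(C2([[682,192]]),.013), "base",proj([[0,0,0]]))
E
```

```text
bin [0.6173 0.1699] -0.45872997537071647 [4.622  5.2221 4.1425 4.9741]
tray [ 0.4972 -0.0148] -0.42610660556491387 [5.1216 4.1977 5.1404 4.3017]
board [ 0.4035 -0.2417] -0.4790222490762292 [5.2813 8.6979 9.9742 7.7897]
wiper [[ 0.4335 -0.1814  0.063 ]] [[-0.0011  0.0674]]
mag [[ 0.0305  0.0037]
 [-0.0006 -0.0195]
 [-0.0346 -0.0025]]
items top local [[ 0.0496  0.0413]
 [-0.0531  0.046 ]
 [-0.0004  0.0476]
 [ 0.0516 -0.0416]
 [-0.0001 -0.0442]
 [-0.0521 -0.0439]]
yaw er 0.10058803310746728 0.08977941467705375
(np.int64(198), np.int64(268)) [195.788  268.0764] (44.221736907958984, 39.93246841430664) 25.016895294189453
(np.int64(413), np.int64(256)) [409.7328 254.8425] (46.957427978515625, 40.696434020996094) 26.56505012512207
(np.int64(368), np.int64(357)) [366.2144 356.0431] (61.959991455078125, 32.78183364868164) 35.53767776489258
(np.int64(318), np.int64(455)) [318.2155 454.9436] (61.54618453979492, 32.268463134765625) 28.178592681884766
mon [0.8581 0.2723 0.1235] [0.8675 0.2777 0.1274]
mon [ 0.521  -0.2527  0.1216] [ 0.5076 -0.2539  0.1211]
notes [[ 0.5026 -0.3662  0.013 ]] base [[296.6837 432.7606]]
```

```bash
python3 - <<'E'
from h import *
t=cv2.imread("pics/top0.png"); S=3.4; u0,v0=190,150
g=cv2.resize(t[150:320,190:425],None,fx=S,fy=S,interpolation=cv2.INTER_CUBIC)
def poly(o,th,L,col):
    L=np.array(L);P=np.c_[L[:,:2]@rot(th).T+o,L[:,2]]
    q=(proj(P)-[u0,v0]+.5)*S-.5; cv2.polylines(g,[np.round(q).astype(int)],True,col,1)
G=(0,255,0);M=(255,0,255)
poly([.6173,.1699],-.4587,[[-.0875,.09,.032],[-.0875,-.09,.032],[.0875,-.09,.062],[.0875,.09,.062]],G)
sq=lambda x0,x1,y0,y1,z:[[x0,y0,z],[x1,y0,z],[x1,y1,z],[x0,y1,z]]
poly([.4972,-.0148],-.4261,sq(-.082,.082,-.082,.082,.026),G)
for a in(-.04,.04):
  for b in(-.04,.04): poly([.4972,-.0148],-.4261,sq(a-.037,a+.037,b-.037,b+.037,.0056),M)
poly([.4035,-.2417],-.479,sq(-.059,.059,-.107,.107,.028),G)
poly([.4035,-.2417],-.479,sq(-.055,.055,-.103,-.055,.005),M)
poly([.4035,-.2417],-.479,sq(-.04,.04,.079-.014,.079+.014,.063),M)
cv2.imwrite("pics/o1.png",g)
E
```

```text
(no output)
```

View pics/o1.png

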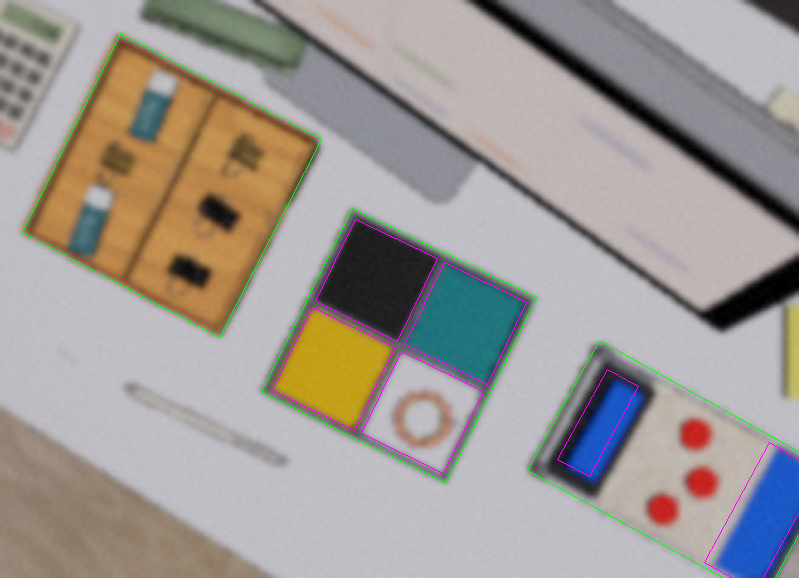

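```bash
cat >> h.py <<'E'
BO,BT=np.array([.6173,.1699]),-.4587; TO,TT=np.array([.4972,-.0148]),-.4261; DO,DT=np.array([.4035,-.2417]),-.479
def ori(th,tilt=0.,yaw=0.):
    q=(R.from_euler('z',th)*R.from_euler('y',tilt)*R.from_euler('z',yaw)*R.from_euler('x',np.pi)).as_quat(); return [q[3],q[0],q[1],q[2]]
def to(o,th,l): return np.array(o)+rot(th)@np.array(l,float)
def line(xy,z,v=.15,**k): return manip.servo_line([xy[0],xy[1],z],vel=v,**k)
def st(*a):
    s=manip.sense(); print(*a,"t%.1f"%s["time"],s["ee_pos"].round(4),"w%.4f"%s["grip_width"],"g%.1f"%s["gripper_force"],s["contact_force"].round(1),flush=True)
E
python3 - <<'E'
from h import *
c=C2([[430,228],[370,330],[468,242],[405,348]]);P=w(c,.063)[:,:2]
d=(P[0]-P[1])+(P[2]-P[3]); print("handle yaw",np.arctan2(d[1],d[0]),P.mean(0), np.linalg.norm(P[0]-P[1]),np.linalg.norm(P[0]-P[2]))
print(manip.ik([.4335,-.1814,.0445],ori(DT)))
xy=[.4335,-.1814]
line([.33,-.35],.22,.2); line(xy,.2,.15,ori=ori(DT)); manip.command_gripper(.055); st()
line(xy,.08); print(line(xy,.0445,.04,threshold=12)); st()
manip.command_gripper(0); st("grip")
cv2.imwrite("pics/s1.png",manip.camera("side")[180:300,320:480].repeat(4,0).repeat(4,1))
E
```

```text
handle yaw -0.5120465679755725 [ 0.43357179 -0.18155678] 0.07819237114324354 0.026787114696692055
[ 0.38143871  0.43346081 -0.05942649  2.1245728   0.04521009  0.58470255
 -1.76000685]
t3.4 [ 0.4334 -0.1815  0.2   ] w0.0548 g0.0 [ 0.1 -0.3  0.1]
False
t5.3 [ 0.4336 -0.1814  0.0447] w0.0551 g0.0 [-0.1 -0.1 -0. ]
grip t5.7 [ 0.4337 -0.1814  0.045 ] w0.0265 g59.5 [-1.4  2.   9.7]
```

View pics/s1.png

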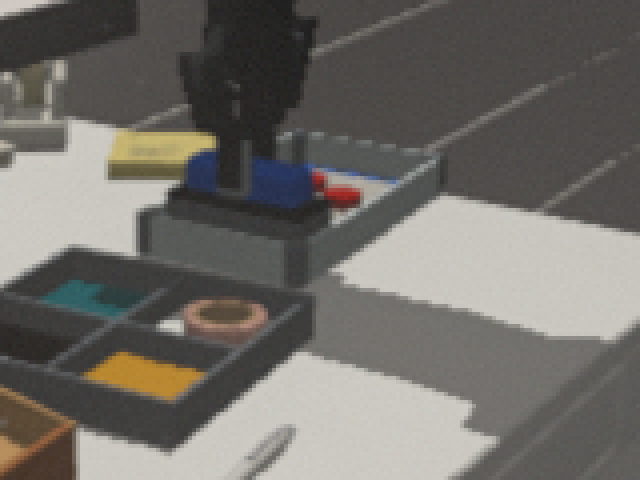

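The handle is gripped and the wiper is still on the strip. Next I'll sweep.

```bash
python3 - <<'E'
from h import *
line([.4337,-.1814],.046,.03,ori=ori(DT)); st("lift")
a=to(DO,DT,[0,-.044]); print(line(a,.046,.06,threshold=30)); st("swept")
b=to(DO,DT,[0,.078]); print(line(b,.046,.08,threshold=30)); st("back")
line(b,.0447,.02); manip.command_gripper(.05); line(b,.15); st()
line(to(DO,DT,[-.05,.16]),.25,.25)
t=manip.camera("top"); cv2.imwrite("pics/top1.png",cv2.resize(t[225:335,335:445],None,fx=5,fy=5,interpolation=cv2.INTER_CUBIC))
E
```

```text
lift t6.0 [ 0.4337 -0.1814  0.0461] w0.0269 g59.2 [ 0.5  0.5 -1.5]
False
swept t8.0 [ 0.3834 -0.2805  0.046 ] w0.0269 g59.2 [-0.1  1.2 -1. ]
False
back t9.7 [ 0.4393 -0.1728  0.046 ] w0.0266 g59.4 [-0.5 -2.4 -1.2]
t11.2 [ 0.439  -0.1724  0.1493] w0.0500 g0.0 [-0.9 -0.5 -0.2]
```

View pics/top1.png

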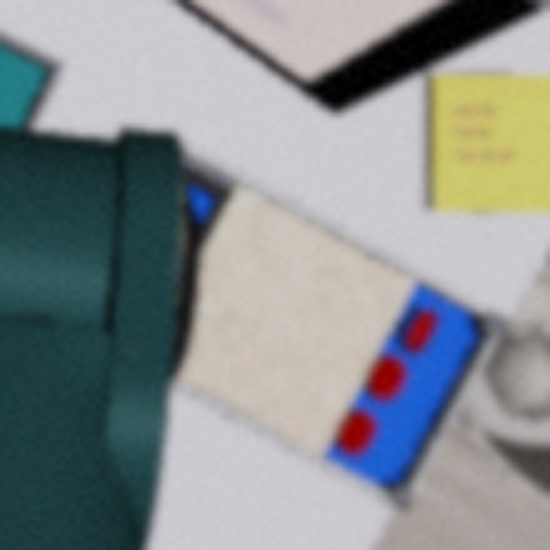

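All three magnets are in the gutter, at crop (422,330), (386,378) and (356,432). The wiper is back on the strip. Now the clips, starting with black.

```bash
cat >> h.py <<'E'
TEN=np.radians(10)
def pick(lx,ly,h,yaw,opening,wid,dip=.003):
    xf=lx+np.sin(TEN)*h; n=np.array([-np.sin(TEN),0,np.cos(TEN)]); f=np.array([xf,ly,.0246+np.tan(TEN)*xf])
    q=ori(BT,-TEN,yaw); W=lambda d:(lambda p:[*to(BO,BT,p[:2]),p[2]])(f+n*d)
    manip.servo_line(W(.13),vel=.25,ori=q); manip.command_gripper(opening)
    manip.servo_line(W(.045),vel=.15)
    hit=manip.servo_line(W(dip),vel=.04,threshold=10)
    manip.command_gripper(0); st("grip hit=%s"%hit)
    ok=abs(manip.sense()["grip_width"]-wid)<.006
    manip.servo_line(W(.14),vel=.12); st("lifted"); return ok and abs(manip.sense()["grip_width"]-wid)<.006
def place(cell,dx,dy,wid,z=.0106,rel=.010):
    xy=to(TO,TT,[cell[0]+dx,cell[1]+dy])
    line(xy,.16,.22,ori=ori(TT)); line(xy,.06,.15); st("pre"); ok=abs(manip.sense()["grip_width"]-wid)<.006
    if not ok: print("LOST"); return False
    line(xy,z,.04,threshold=12); manip.command_gripper(wid+rel); line(xy,.09,.1); st("done"); line(xy,.15,.2); return True
BLK,TEA,GLD=(.04,.04),(.04,-.04),(-.04,.04)
E
python3 - <<'E'
from h import *
line(to(TO,TT,[-.02,0]),.22,.25,ori=ori(TT))
print(pick(-.0521,-.0439,.016,0,.046,.032) and place(BLK,-.018,0,.032))
cv2.imwrite("pics/s2.png",cv2.resize(manip.camera("side")[220:350,180:420],None,fx=3.3,fy=3.3,interpolation=cv2.INTER_CUBIC))
E
```

```text
grip hit=False t15.8 [0.5533 0.1527 0.0195] w0.0288 g58.4 [-4.6 -1.  10. ]
lifted t17.1 [0.5316 0.1629 0.153 ] w0.0301 g45.9 [-0.1 -0.3 -0.5]
pre t18.7 [0.5342 0.013  0.0607] w0.0291 g59.2 [-0.3  0.5 -0.6]
done t21.3 [0.5334 0.0125 0.0895] w0.0422 g0.0 [-0.2 -0.7 -0.1]
True
```

View pics/s2.png

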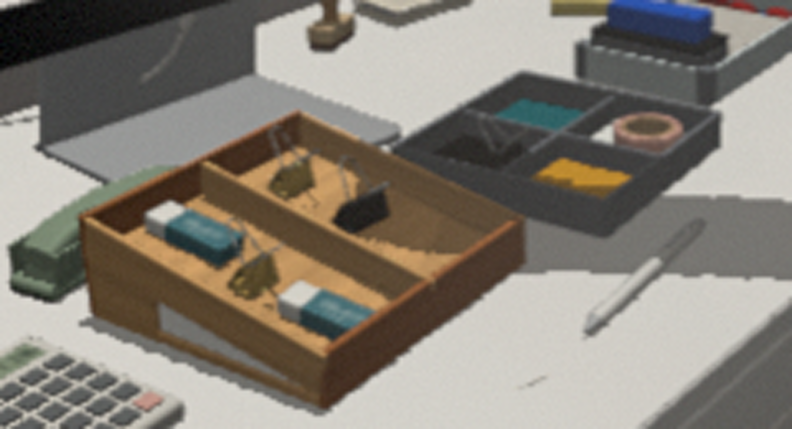

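The black clip is in its cell (wires visible at (490,140)) and the rest of the bin is undisturbed. I'll do the others now, stopping if one fails.

```bash
python3 - <<'E'
from h import *
jobs=[((-.0001,-.0442,.016,-.13,.046,.032,.005),(BLK,.018,0,.032,.0126)),
((.0516,-.0416,.016,.02,.040,.025,.005),(GLD,.018,0,.025,.0126)),
((-.0004,.0476,.016,.03,.038,.025,.005),(GLD,-.018,0,.025,.0126)),
((-.0531,.046,.012,.09,.036,.022,.004),(TEA,0,0,.022,.0116)),
((.0496,.0413,.012,.1,.036,.022,.004),(TEA,0,0,.022,.0246))]
for p,q in jobs:
    if not(pick(*p) and place(*q)): print("STOP",p); break
line(to(TO,TT,[-.1,.02]),.3,.25)
E
python3 - <<'E'
from h import *
np.save("t.npy",manip.camera("top"));t=np.load("t.npy")
cv2.imwrite("pics/top2.png",cv2.resize(t[150:335,190:445],None,fx=3.1,fy=3.1,interpolation=cv2.INTER_CUBIC)); cv2.imwrite("pics/s3.png",cv2.resize(manip.camera("side")[180:350,180:450],None,fx=2.9,fy=2.9,interpolation=cv2.INTER_CUBIC))
E
```

```text
grip hit=False t24.9 [0.5995 0.1295 0.0306] w0.0289 g58.4 [-4.6 -1.6  8.7]
lifted t26.2 [0.578  0.1397 0.1622] w0.0284 g59.2 [ 0.4 -0.3 -0.9]
pre t27.8 [ 0.567  -0.0019  0.0608] w0.0287 g59.2 [ 0.5  0.9 -0.9]
done t30.4 [ 0.5662 -0.0024  0.0894] w0.0418 g0.0 [ 0.4  1.1 -0. ]
grip hit=False t33.9 [0.647  0.109  0.0397] w0.0220 g58.4 [-3.5  0.5  7.6]
lifted t35.2 [0.6255 0.1191 0.1712] w0.0219 g58.8 [ 0.2  0.3 -0.2]
pre t36.9 [0.4942 0.031  0.0605] w0.0220 g58.8 [-0.5 -0.7 -0.3]
done t39.4 [0.4934 0.0307 0.0895] w0.0352 g0.0 [ 0.1  0.3 -0.1]
grip hit=False t43.3 [0.6399 0.2121 0.0306] w0.0218 g58.4 [-2.6 -0.5  6.5]
lifted t44.6 [0.6184 0.222  0.162 ] w0.0218 g58.8 [-0.4 -0.  -1.6]
pre t46.6 [0.4614 0.0458 0.0605] w0.0220 g58.8 [-0.2 -0.5 -0.4]
done t49.2 [0.4606 0.0455 0.0895] w0.0351 g0.0 [ 0.6 -0.3 -0.4]
grip hit=False t53.1 [0.5914 0.2342 0.0201] w0.0196 g59.0 [-2.2 -0.9  6.4]
lifted t54.4 [0.5699 0.2443 0.1526] w0.0196 g59.7 [ 0.2 -0.2 -0. ]
pre t56.8 [ 0.5176 -0.0676  0.0607] w0.0194 g59.7 [ 0.   0.7 -0.7]
done t59.3 [ 0.5167 -0.0677  0.0895] w0.0318 g0.0 [-0.5  0.  -0.2]
grip hit=False t63.5 [0.6815 0.1846 0.0383] w0.0198 g59.3 [-1.9 -0.4  6.4]
lifted t64.8 [0.6598 0.1946 0.1706] w0.0193 g58.7 [0.8 0.5 0. ]
pre t67.1 [ 0.5176 -0.0676  0.0606] w0.0197 g58.7 [ 0.1  0.3 -1.2]
done t69.2 [ 0.5168 -0.0677  0.0896] w0.0321 g0.0 [ 0.   0.3 -0.5]
```

View pics/top2.png

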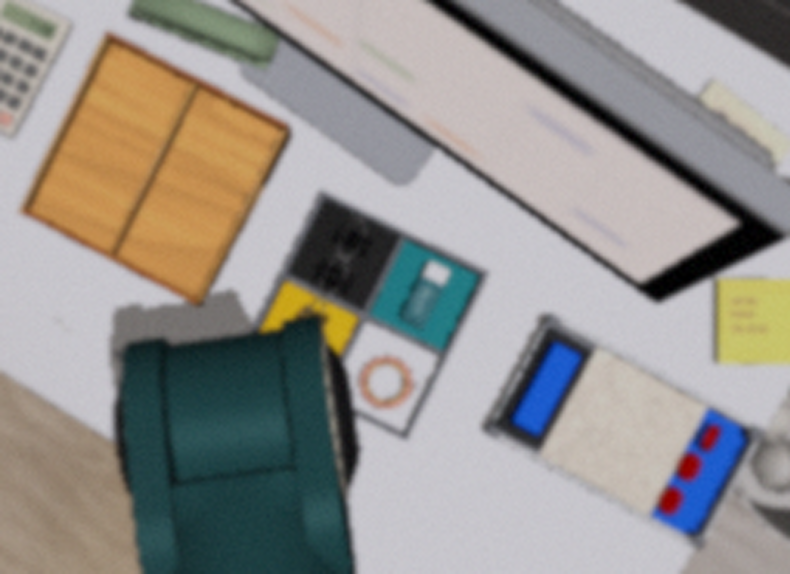

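View pics/s3.png

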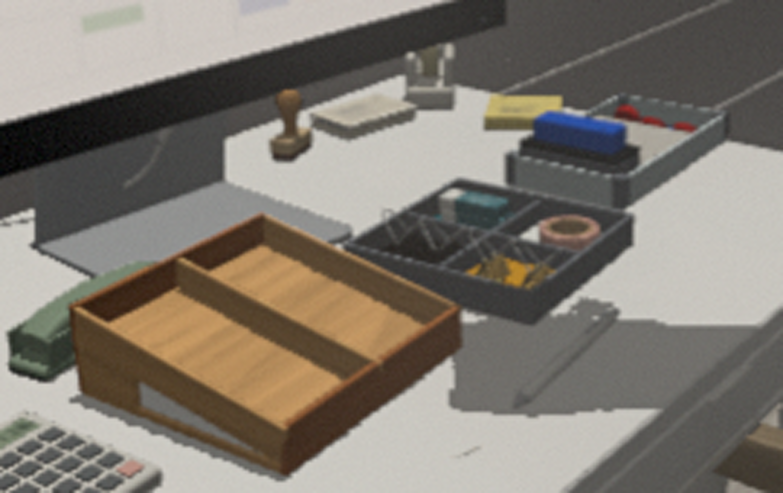

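The bin is empty and every part is in its cell: black at top2 (340,255), gold at (310,310), and the erasers stacked at (428,290). The wiper is on the strip. The magnet at (710,437) looks tilted, so I'll measure it more closely.

```bash
python3 - <<'E'
from h import *
t=np.load("t.npy"); s=manip.camera("side")
a=cv2.resize(t[270:330,390:440],(500,600),interpolation=cv2.INTER_CUBIC); b=s[205:235,375:440]
cv2.imwrite("pics/z1.png",a);cv2.imwrite("pics/z2.png",cv2.resize(b,None,fx=12,fy=12,interpolation=cv2.INTER_CUBIC))
red=((t[...,2]>110)&(t[...,1]<70)&(t[...,0]<70)).astype(np.uint8); red[:270]=0; red[:,:390]=0
n,l,stt,c=cv2.connectedComponentsWithStats(red)
for k in range(1,n):
    if stt[k,4]>15: print(stt[k],c[k],((w([c[k]],.013)[:,:2]-DO)@rot(DT)).round(4))
blue=((t[...,0]>150)&(t[...,2]<70)).astype(np.uint8); blue[:,395:]=0; blue[:,:350]=0
q=np.argwhere(blue)[:,::-1]; r=cv2.minAreaRect(q.astype(np.float32)); W=w(cv2.boxPoints(r),.063)[:,:2]
print("wiper",(W.mean(0)-DO)@rot(DT),((W-DO)@rot(DT)).round(3).tolist())
E
```

```text
[417 288   4   6  18] [418.61111111 290.66666667] [[ 0.0319 -0.0745]]
[409 297   6   7  33] [411.6969697  300.06060606] [[ 0.0003 -0.0701]]
[403 308   6   7  34] [405.5 311. ] [[-0.034  -0.0695]]
wiper [-0.00193545  0.07636295] [[-0.04, 0.088], [0.036, 0.089], [0.036, 0.064], [-0.04, 0.064]]
```

View pics/z1.png

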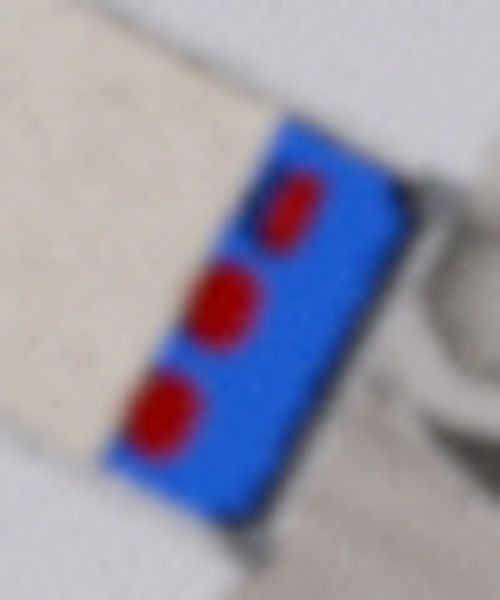

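View pics/z2.png

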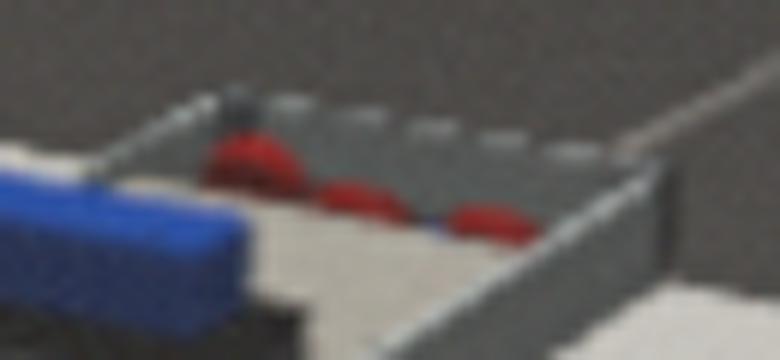

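All three magnets are below the plate edge inside the gutter (board y about -0.070 to -0.075). They lean against the edge, and the upright one hasn't moved since the first look. The wiper is at board (-0.002, 0.076) and straight, so everything is inside the limits.

```bash
python3 -c "
from rig import manip
print(manip.hand_in())"
```

```text
the job is handed in; nothing more can be done
None
```

The job is handed in with no score returned: by the last pictures all three magnets are in the gutter (leaning on the plate edge), the wiper is flat on its strip, every clip and eraser is in its colour's cell, and the tape roll, calculator and sticky notes were left alone.

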